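Turn a brake pad over in its switchback tray for spraying

ROBOT

A 7-joint arm with a two-finger parallel gripper is mounted at the origin on a cart in front of the work surface, level with it; the furniture and walls round the work are solid. World frame = base frame: x ahead of the robot, y to its left, z up, the work surface at z = 0. Lengths are in m, angles in rad, forces in N, time in s.
With the tool pointing down it reaches from about 0.425 to 0.925 m from the base axis. Payload 6.8 kg.
Tool frame: the origin (TCP) lies between the finger pads; the fingertips stand r.tcp_to_tips ahead of it and the grasp point (between the pads) lies 3 mm ahead of it (r.tcp_to_tips is the distance from the TCP to the fingertips, in m); z points along the fingers, y is the line along which they close (so a half turn about z gives the same grasp; the last joint's range is limited). The gripper opens to 85 mm and grips with 20 to 120 N. Pads are 22 mm wide; open, the fingers measure 114 mm over their backs; the gripper's body (76 mm by 85 mm) begins 54 mm behind the grasp point. The pads swing forward as they close: fully open they stand 13 mm farther back than shut.
Start: joints at [1.005, 0.477, 0.022, 1.555, -0.011, 1.109, -0.083], TCP at [0.298, -0.606, 0.253] pointing down, gripper open.
Joint ranges: [-2.96, 2.96], [-0.34, 2.1], [-1.41, 1.46], [0.24, 2.44], [-1.37, 4.51], [0.17, 1.92], [-2.96, 2.96]. Speed limits (rad/s): [2.39, 2.39, 3.14, 3.14, 3.14, 3.14, 3.14].

INTERFACE

Orientations are given as a rotation vector (axis times angle).
In Python, from bench import r gives the robot as it stands. The module is installed in compiled form; this text tells all that it offers.
- The arm moves only by the tool step_arm, never from a script. Its argument "moves" is a list of rows, each an object of numbers: "rx", "ry", "rz": the turn, a rotation vector about the tool's x, y, z in degrees; "dx", "dy", "dz": the shift along the tool's x, y, z in mm; "gripper": the opening, from -1 (shut) to 1 (fully open). In form: [{"rx": .., "ry": .., "rz": .., "dx": .., "dy": .., "dz": .., "gripper": ..}, ...]. A call has 1 to 20 rows; each row shifts and turns the commanded pose from where the row before left it, along the tool's axes as they then stand; what a row does not reach is not made up. A row lasts 1/8 s, in which the tool goes at most 62.5 mm and 10.7 degrees, less where a joint would pass 70% of its speed; a pose out of reach is approached as far as the arm can. A call is refused whole if a number of a shift passes 62.5 or a number of a turn 10.7, either way. A call with a gripper value outside its range is refused whole. The fingers move at their own pace and stop on an object; "grip_force" is the grip in N (left out, the last holds). Time passes only in rows, so rows that do not move let the fingers close. It gives the time, the measured TCP pose, the force, the opening and the grip force at its end, in the units of the state.
- r.get_obs(): the state, without advancing time (a new reading comes with each control period).
- r.grab_frame(name): name is "scene" or "top" or "wrist"; returns the picture (400x640x3 uint8, blue, green, red); there is no depth.
- r.camera_info(name): a dict with "mtx" (3x3 intrinsics, pixels), "D" ([k1, k2, p1, p2, k3] as OpenCV has them; the pictures are not rectified), "rvec" (rotation vector, rad) and "tvec" (3), from world to camera coordinates, as OpenCV has them. Camera axes: x right, y down, z forward; pixel columns grow to the right and rows downward; lengths in m; the calibration is good to about 2 mm. A picture is of the moment at which its call begins: read the wrist's pose just before it. camera_info takes no time and is no camera call; for the wrist camera it gives the pose at the moment of the call.
- r.hand_in(): hands the job in; it is judged then, once.
The state is a dict: "clock": time; "joints": joint angles; "qvel": joint speeds; "tau": joint torques, N m; "tcp_pos": TCP position; "orientation": TCP orientation; "contact_force": force on the tool from outside, world axes, zero at the start; "moment": the same for the moment, N m; "grip_width": finger opening in m; "gripper_force": force on a finger pad.
Only numpy, scipy, OpenCV 4.12 (cv2) and the standard library are available. Lean on these libraries where they do the work, as an engineer would, in place of code of your own. Each camera call takes 0.05 s, during which the arm holds its last target. There are 200 camera calls.

TASK

The brake pad in the green tray has been degreased and its steel back is to be sprayed next, so it must be turned over without the gripper ever touching it. Take the tray by its black grip and tip its high-walled end down until the pad slides off the raised deck and drops on edge into the pit, then tip it the other way so that the pad runs under the deck and out into the open bay, lying flat with its steel back up. Set the tray down gently, flat on the plywood board, with the low wall of the bay squarely up against the wooden stop, in the middle of the board's width, let go, and leave everything else on the bench where it is.

Things in the scene. Friction and masses are not known exactly. Their poses are not given: they have to be found in the camera images.
- tray: Green sheet-metal tray, 163 x 119 mm, walls 2.5 mm, 137 high over its handle, 0.38 to 0.54 kg. Origin: under its middle, feet at z 0; z up. Along x: high end wall (rim 90) at x -81, pit -79 to -43 with a rounded foot, raised deck (top z 56, open below) -43 to +19 with a low back stop at +19, open bay (floor z 6) +19 to +79, low end wall (top 32) at x +81. Inner width 108.
- pad: Brake pad: light steel back plate 54 x 104 x 5 mm, black lining 10 thick on it (15 in all), 0.16 to 0.26 kg. Origin: middle of the bare side of the steel back; z points from the steel back to the lining: z up at the start, down when turned over. It slides on the tray's smooth sheet when the slope passes about 13 to 19 degrees; out of the pit, by friction, only at 20 to 45, or on a second rocking.
- tray_grip (a point): Middle of the tray's black grip, 122 mm above the tray's feet and over its middle; axes as the tray's. The grip is a flat bar standing on edge across the tray: 12 mm thick along x, 78 mm long along y, 30 mm high; 36 mm clear above the pad on the deck, 17 mm above the rim. Rock it in clear air: a vice (173 high) stands at the right, an open toolbox (340) at the left.
- tray_head (a point): Foot of the outer face of the tray's low end wall, middle of its width, level with the feet: 81.5 mm from the tray's origin along its +x; axes as the tray's. This face goes against the stop.
- stop_face (a point): On the fixed plywood board (125 x 400 x 18 mm, fast to the bench): foot of the stop's near face, on the board's top, middle of its width. y points from the stop along the board's length towards the robot, x across it, z up. The stop is a hardwood bar, 115 mm across the board, 24 high, 22 thick, fixed beyond this face. A roll of tape lies on the near end. Seated, the tray's x points against this y.
- spray_can: Bystander: upright spray can, 67 mm across, 202 high, red cap; origin under its middle.
- mug: Bystander: white mug, 77 mm across, 98 high; origin under its middle.
- bearing: Bystander: ball bearing lying flat, 62 mm across, 16 high; origin under its middle.

How it is judged:
On the way:
1. the pad lies on its lining inside the tray (angle between pad's own z axis and vertical above 2.4 rad and distance between pad and tray below 0.1 m), for 0.1 s.
At the end, for the whole second after the job is handed in: Pad flat in the tray's open bay, steel back up (within 8 degrees, at most 8 mm of it under the deck). Tray level on its feet on the board, low end wall within 2 mm of the stop, square to it within 3 degrees, within 10 mm of the board's middle line. Tray and pad at rest (angle between pad's own z axis and vertical above 3 rad and x of pad in the frame of tray between 0.038 and 0.056 m and z of pad in the frame of tray below 0.026 m and angle between tray's own z axis and vertical below 0.05 rad and y of tray_head in the frame of stop_face between -0.004 and 0.002 m and x of tray_head in the frame of stop_face between -0.01 and 0.01 m and z of tray_head in the frame of stop_face between -0.004 and 0.004 m and angle between the x axis of tray and the y axis of stop_face, either way round below 0.06 rad and linear speed of each of tray, pad below 0.02 m/s); the robot touches nothing.
It fails at once if the robot touches the pad (contact force between any of the fingers, the arm and pad above 0.3 N).
It fails at once if the tray is dropped on the board or rammed into its stop (in contact at more than 0.2 m/s) (contact force between tray and board above 1 N and linear speed of tray above 0.2 m/s).
It fails at once if a bystander is shifted by more than 3 cm (distance of any of spray_can, mug, bearing from where it was at the start of the episode above 0.03 m).
It also fails if it takes over 48 s, if anything falls off the work surface, if the arm or the gripper's body presses on something with over 40 N, if the wrist force passes 120 N, or if a joint passes its speed limit or range.

## Working session

There is one attempt and no reset: what is moved stays moved. The work goes in short steps, Python scripts to look and compute and a tool call to move; the robot and the scene stay as the last step left them, time stands still between calls to the robot, and variables do not carry over. Pictures are saved under pics/ and viewed, at most 13 in all, crops included, and the job is handed in when it is done.

Besides the shell and the picture viewer there is one more tool, called after "Request:" in YAML: its name, and indented under it one key for each argument. step_arm: Moves the arm, as the interface text tells. Its arguments: {"type":"object","properties":{"moves":{"type":"array","items":{"type":"object","properties":{"rx":{"type":"number"},"ry":{"type":"number"},"rz":{"type":"number"},"dx":{"type":"number"},"dy":{"type":"number"},"dz":{"type":"number"},"gripper":{"type":"number"}}}},"grip_force":{"type":"number"}},"required":["moves"]}

```bash
mkdir -p pics; python3 - <<'E'
from bench import r
import cv2,numpy as np
o=r.get_obs();print({k:np.round(v,3) for k,v in o.items()},r.tcp_to_tips)
for n in("scene","top"):
    cv2.imwrite(f"pics/{n}0.png",r.grab_frame(n));c=r.camera_info(n);print(n,c)
E
```

```text
{'clock': np.float64(0.0), 'joints': array([ 1.005,  0.478,  0.022,  1.556, -0.012,  1.109, -0.083]), 'qvel': array([ 0.   , -0.   , -0.   ,  0.   ,  0.001, -0.   , -0.001]), 'tau': array([-0.0000e+00, -5.9645e+01,  1.6080e+00, -2.8120e+01,  1.2000e-02,
        9.0000e-03, -0.0000e+00]), 'tcp_pos': array([ 0.298, -0.605,  0.252]), 'orientation': array([-3.058e+00, -7.120e-01,  1.000e-03]), 'contact_force': array([0.408, 0.329, 0.363]), 'moment': array([-0.003,  0.028,  0.021]), 'gripper_force': np.float64(0.0), 'grip_width': np.float64(0.085)} 0.022
scene {'mtx': array([[470.72001068,   0.        , 323.51597384],
       [  0.        , 470.72001068, 201.7140883 ],
       [  0.        ,   0.        ,   1.        ]]), 'D': array([-0.04125402,  0.        ,  0.        ,  0.        ,  0.        ]), 'rvec': array([ 1.12057268, -2.28495266,  1.07855508]), 'tvec': array([0.27132478, 0.33504317, 1.00889671])}
top {'mtx': array([[430.38314209,   0.        , 320.04810925],
       [  0.        , 430.38314209, 200.28256869],
       [  0.        ,   0.        ,   1.        ]]), 'D': array([-0.0690849,  0.       ,  0.       ,  0.       ,  0.       ]), 'rvec': array([ 2.20334033, -1.99895321,  0.22759318]), 'tvec': array([-0.0768737 ,  0.48952732,  1.02920599])}
```

View pics/scene0.png

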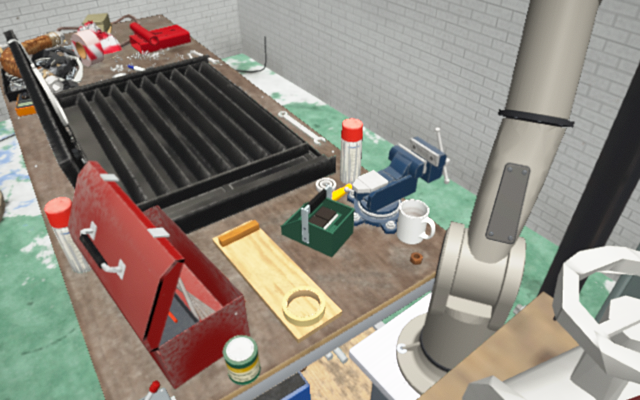

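View pics/top0.png

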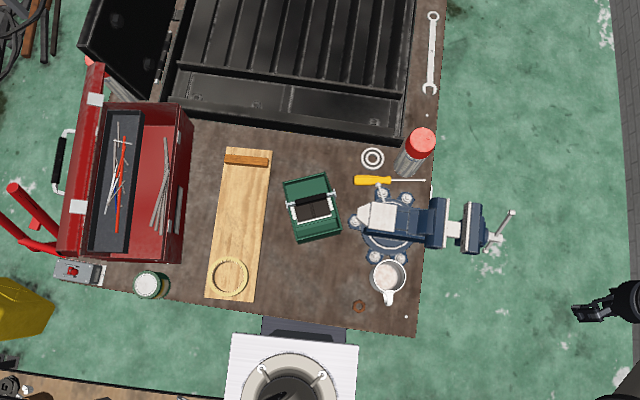

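The scene view shows the tray near (320,225) and the board with its stop near (240,233). In the top view the tray is at (312,208), the stop at (247,160), the tape at (229,278) and the vice at (390,220). I'll zoom in on these for precise edges.

```bash
python3 - <<'E'
import cv2,numpy as np
a=cv2.imread("pics/top0.png")[140:310,195:350];b=cv2.imread("pics/scene0.png")[165:265,205:365]
A=cv2.resize(a,None,fx=3.4,fy=3.4,interpolation=cv2.INTER_CUBIC)
cv2.imwrite("pics/ctop.png",A)
cv2.imwrite("pics/cscene.png",cv2.resize(b,None,fx=5,fy=5,interpolation=cv2.INTER_CUBIC))
E
```

```text
(no output)
```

View pics/ctop.png

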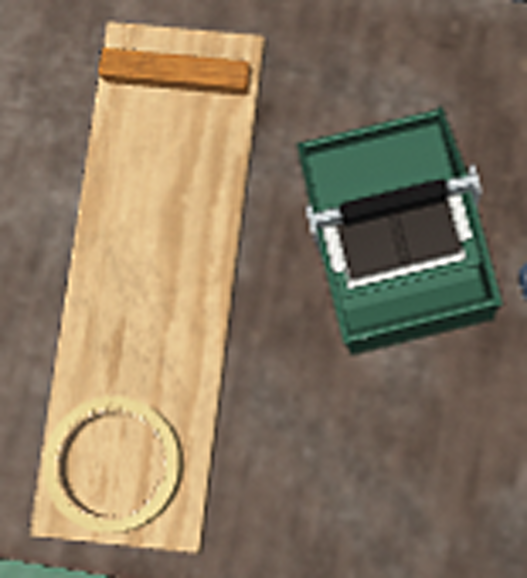

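View pics/cscene.png

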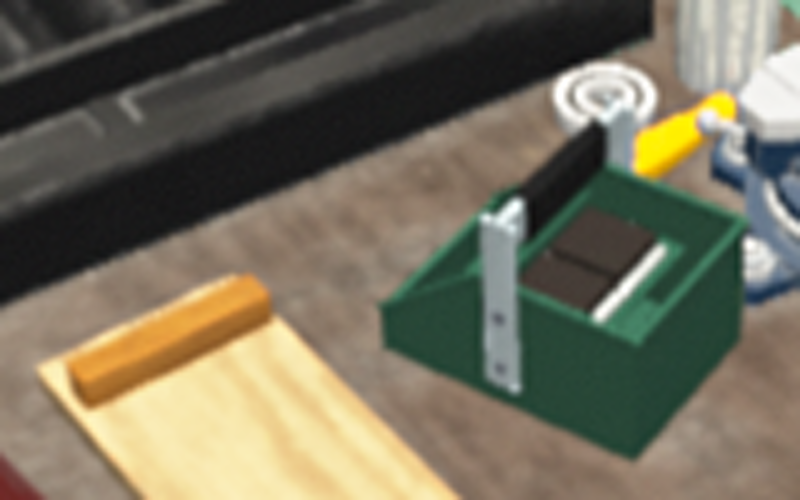

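Crops: the high wall faces the robot (rim (347,337)–(497,300) in the top crop) and the low bay wall faces away (rim (299,144)–(441,107)). The grip bar is at (343,212)–(445,185) and the foot of the stop's near face at (102,80)–(249,94). Next I cast rays through these points.

```bash
cat > h.py <<'E'
import cv2,numpy as np
from bench import r
def ray(n,p):
    c=r.camera_info(n);R=cv2.Rodrigues(np.array(c["rvec"]))[0];C=-R.T@np.array(c["tvec"])
    q=cv2.undistortPoints(np.float64([[p]]),c["mtx"],c["D"])[0,0]
    return C,R.T@np.array([*q,1])
def cast(n,p,z):
    C,d=ray(n,p);return C+d*(z-C[2])/d[2]
T=lambda u,v,z:cast("top",(u/3.4+194.65,v/3.4+139.65),z)
S=lambda u,v,z:cast("scene",(u/5+204.6,v/5+164.6),z)
E
python3 - <<'E'
from h import *
np.set_printoptions(precision=4,suppress=True)
print("cams",ray("top",(320,200))[0],ray("scene",(320,200))[0])
L=[("lowL",T(299,144,.032)),("lowR",T(441,107,.032)),("hiL",T(347,337,.09)),("hiR",T(497,300,.09)),("hiLfoot",T(352,352,0)),
("barL",T(343,208,.137)),("barR",T(444,183,.137)),
("S lowL",S(383,305,.032)),("S lowLfoot",S(385,347,0)),("S hiL",S(640,345,.09)),("S hiLfoot",S(632,458,0)),("S hiR",S(743,217,.09)),("S hiRfoot",S(740,300,0)),
("S barL",S(523,193,.137)),("S barR",S(602,124,.137)),
("bd",T(107,22,.018)),("bd",T(264,36,.018)),("bd",T(201,552,.018)),("bd",T(32,536,.018)),
("stopfootL",T(102,80,.018)),("R",T(249,94,.018)),
("S stop L",S(92,405,.018)),("S R",S(272,311,.018)),("S bdL",S(37,370,.018))]
for n,p in L:print(n,p)
E
```

```text
cams [ 0.2592 -0.0448  1.1116] [-0.2808  0.5613  0.8999]
lowL [0.5385 0.0727 0.032 ]
lowR [ 0.5784 -0.0324  0.032 ]
hiL [0.3876 0.0168 0.09  ]
hiR [ 0.424  -0.0857  0.09  ]
hiLfoot [0.3879 0.0172 0.    ]
barL [0.4694 0.0262 0.137 ]
barR [ 0.4936 -0.0407  0.137 ]
S lowL [0.5415 0.07   0.032 ]
S lowLfoot [0.5424 0.0703 0.    ]
S hiL [0.3832 0.0177 0.09  ]
S hiLfoot [0.3918 0.0147 0.    ]
S hiR [ 0.4271 -0.0876  0.09  ]
S hiRfoot [ 0.4513 -0.1109  0.    ]
S barL [0.4687 0.0262 0.137 ]
S barR [ 0.4891 -0.0406  0.137 ]
bd [0.6265 0.2371 0.018 ]
bd [0.6268 0.1119 0.018 ]
bd [0.229  0.1104 0.018 ]
bd [0.2276 0.2357 0.018 ]
stopfootL [0.5786 0.2339 0.018 ]
R [0.5784 0.1178 0.018 ]
S stop L [0.5838 0.2282 0.018 ]
S R [0.5883 0.1135 0.018 ]
S bdL [0.6257 0.2389 0.018 ]
```

Request:
step_arm:
  moves:
    - {"dz": -45,"rz": -5,"gripper": 1}
    - {"dz": -45,"rz": -9.8}
    - {"rz": -10}
    - {"rz": -10}
    - {"rz": -10}
    - {"rz": -10}
    - {"rz": -10}
    - {"rz": -10}
    - {"rz": -9}
  grip_force: 100

```text
invalid input at $.moves[0]: expected keys rx, ry, rz, dx, dy, dz, gripper
```

Request:
step_arm:
  moves:
    - {"dx": 40,"dy": 30}
    - {"dx": 40,"dy": 30}
    - {"dx": 40,"dy": 30}
    - {"dx": 40,"dy": 30}
    - {"dx": 40,"dy": 30}
    - {"dx": 40,"dy": 30}
    - {"dx": 40,"dy": 30}
    - {"dx": 40,"dy": 30}
    - {"dx": 40,"dy": 30}
    - {"dx": 40,"dy": 30}
    - {"dx": 40,"dy": 30}
    - {"dx": 40,"dy": 30}
    - {}

```text
invalid input at $.moves[0]: expected keys rx, ry, rz, dx, dy, dz, gripper
```

```bash
cat >> h.py <<'E'
from scipy.spatial.transform import Rotation as Ro
np.set_printoptions(precision=4,suppress=True)
def state():
    o=r.get_obs();R=Ro.from_rotvec(o["orientation"]);M=R.as_matrix()
    print("t %.2f"%o["clock"],"tcp",np.array(o["tcp_pos"]),"yaw(tool y) %.2f"%np.degrees(np.arctan2(M[1,1],M[0,1])),"zaxis",M[:,2],"j",np.array(o["joints"]),"F",np.array(o["contact_force"]),"w %.4f"%o["grip_width"])
    return np.array(o["tcp_pos"]),M
def need(p,yaw):  # shift (mm) & turn (deg) in tool axes to TCP p, tool down, tool y at yaw
    q,M=state();c,s=np.cos(np.radians(yaw)),np.sin(np.radians(yaw))
    G=np.array([[-s,c,0],[c,s,0],[0,0,-1]]).T
    print("shift",M.T@(np.array(p)-q)*1e3,"turn",np.degrees(Ro.from_matrix(M.T@G).as_rotvec()))
E
python3 - <<'E'
from h import *
need([.481,-.007,.127],20)
cv2.imwrite("pics/w1.png",r.grab_frame("wrist"))
cv2.imwrite("pics/t1.png",r.grab_frame("top"))
E
```

```text
t 0.10 tcp [ 0.2981 -0.605   0.2524] yaw(tool y) -63.77 zaxis [-0.0008  0.0014 -1.    ] j [ 1.0049  0.4777  0.0224  1.5564 -0.0115  1.1093 -0.0831] F [-0.4259 -0.3316 -1.2898] w 0.0853
shift [ 428.4085 -455.3836  126.1332] turn [ -0.0827  -0.0643 -83.7662]
```

View pics/w1.png

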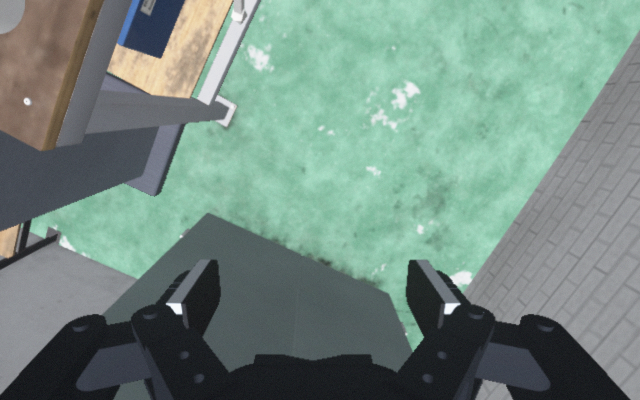

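The arm has not moved: every key must be present in each row. The wrist picture shows only floor between the fingers, at (200,300) and (430,300).

Request:
step_arm:
  moves:
    - {"rx": 0,"ry": 0,"rz": -5,"dx": 0,"dy": 0,"dz": -45,"gripper": 1}
    - {"rx": 0,"ry": 0,"rz": -9.8,"dx": 0,"dy": 0,"dz": -45,"gripper": 1}
    - {"rx": 0,"ry": 0,"rz": -10,"dx": 0,"dy": 0,"dz": 0,"gripper": 1}
    - {"rx": 0,"ry": 0,"rz": -10,"dx": 0,"dy": 0,"dz": 0,"gripper": 1}
    - {"rx": 0,"ry": 0,"rz": -10,"dx": 0,"dy": 0,"dz": 0,"gripper": 1}
    - {"rx": 0,"ry": 0,"rz": -10,"dx": 0,"dy": 0,"dz": 0,"gripper": 1}
    - {"rx": 0,"ry": 0,"rz": -10,"dx": 0,"dy": 0,"dz": 0,"gripper": 1}
    - {"rx": 0,"ry": 0,"rz": -10,"dx": 0,"dy": 0,"dz": 0,"gripper": 1}
    - {"rx": 0,"ry": 0,"rz": -9,"dx": 0,"dy": 0,"dz": 0,"gripper": 1}
  grip_force: 100

```text
clock: 1.32
tcp_pos: [0.2982, -0.6054, 0.343]
orientation: [-1.794, -2.578, -0.0]
contact_force: [0.2, 0.3, -0.3]
grip_width: 0.0855
gripper_force: 0.0
```

Request:
step_arm:
  moves:
    - {"rx": 0,"ry": 0,"rz": 0,"dx": 40,"dy": 30,"dz": 0,"gripper": 1}
    - {"rx": 0,"ry": 0,"rz": 0,"dx": 40,"dy": 30,"dz": 0,"gripper": 1}
    - {"rx": 0,"ry": 0,"rz": 0,"dx": 40,"dy": 30,"dz": 0,"gripper": 1}
    - {"rx": 0,"ry": 0,"rz": 0,"dx": 40,"dy": 30,"dz": 0,"gripper": 1}
    - {"rx": 0,"ry": 0,"rz": 0,"dx": 40,"dy": 30,"dz": 0,"gripper": 1}
    - {"rx": 0,"ry": 0,"rz": 0,"dx": 40,"dy": 30,"dz": 0,"gripper": 1}
    - {"rx": 0,"ry": 0,"rz": 0,"dx": 40,"dy": 30,"dz": 0,"gripper": 1}
    - {"rx": 0,"ry": 0,"rz": 0,"dx": 40,"dy": 30,"dz": 0,"gripper": 1}
    - {"rx": 0,"ry": 0,"rz": 0,"dx": 40,"dy": 30,"dz": 0,"gripper": 1}
    - {"rx": 0,"ry": 0,"rz": 0,"dx": 40,"dy": 30,"dz": 0,"gripper": 1}
    - {"rx": 0,"ry": 0,"rz": 0,"dx": 40,"dy": 30,"dz": 0,"gripper": 1}
    - {"rx": 0,"ry": 0,"rz": 0,"dx": 40,"dy": 30,"dz": 0,"gripper": 1}
    - {"rx": 0,"ry": 0,"rz": 0,"dx": 0,"dy": 0,"dz": 0,"gripper": 1}

```text
clock: 2.95
tcp_pos: [0.4727, -0.0269, 0.3436]
orientation: [-1.792, -2.581, -0.003]
contact_force: [-0.4, -0.7, -0.2]
grip_width: 0.0853
gripper_force: 0.0
```

```bash
python3 - <<'E'
from h import *
need([.481,-.007,.127],20)
cv2.imwrite("pics/w2.png",r.grab_frame("wrist"))
E
```

```text
t 2.95 tcp [ 0.4727 -0.0269  0.3436] yaw(tool y) 20.46 zaxis [ 0.0009  0.0014 -1.    ] j [ 0.5694  0.1112 -0.6865  1.8643  0.0744  1.191   0.2153] F [-0.3692 -0.6656 -0.2426] w 0.0853
shift [ 15.5582  14.4727 216.6426] turn [ 0.0737 -0.0561  0.4565]
```

View pics/w2.png

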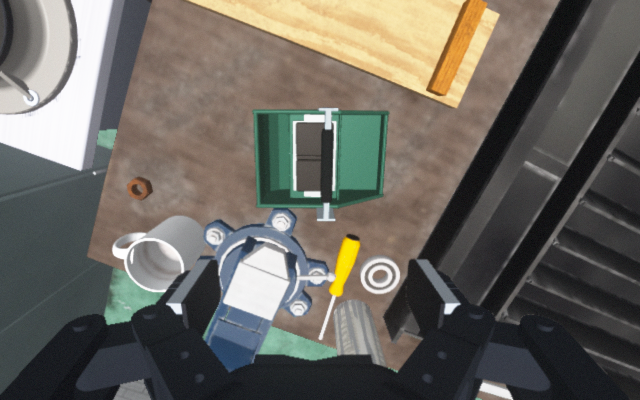

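The wrist view shows the tray with its bar from (327,130) to (324,203), between brackets at (327,110) and (324,213). The stop's near face runs from (430,92) to (462,0).

```bash
python3 - <<'E'
from h import *
f=cv2.imread("pics/w2.png")
g=f[100:220,310:342].astype(int)
for v in (135,145,155,165,175,185,195):
    row=f[v,305:350].max(1); print(v,305+np.where(row<45)[0])
a=cast("wrist",(327,110),.137);b=cast("wrist",(324,213),.137);print(a,b,(a+b)/2,"ang",np.degrees(np.arctan2(*(a-b)[:2][::1]))) 
for p,z in(((386,111),.032),((383,190),.032),((254,112),.09),((257,207),.09),((431,92),.018),((462,0),.018),((459,107),.018)):print(p,cast("wrist",p,z))
E
```

```text
135 [322 323 328 329]
145 [322 323 331]
155 [321 322 323 329 331]
165 [322 323 325 327 329 330 331]
175 [322 327 328 329 330]
185 [321 322]
195 [323 327 330]
[0.4596 0.0419 0.137 ] [ 0.4947 -0.0587  0.137 ] [ 0.4772 -0.0084  0.137 ] ang -19.225069511083877
(386, 111) [0.5364 0.0692 0.032 ]
(383, 190) [ 0.5753 -0.0294  0.032 ]
(254, 112) [0.385  0.0122 0.09  ]
(257, 207) [ 0.4219 -0.0936  0.09  ]
(431, 92) [0.5858 0.114  0.018 ]
(462, 0) [0.575  0.2282 0.018 ]
(459, 107) [0.6299 0.1102 0.018 ]
```

Request:
step_arm:
  moves:
    - {"rx": 0,"ry": 0,"rz": 0.4,"dx": 16,"dy": 12.5,"dz": 40,"gripper": 1}
    - {"rx": 0,"ry": 0,"rz": 0,"dx": 0,"dy": 0,"dz": 50,"gripper": 1}
    - {"rx": 0,"ry": 0,"rz": 0,"dx": 0,"dy": 0,"dz": 50,"gripper": 1}
    - {"rx": 0,"ry": 0,"rz": 0,"dx": 0,"dy": 0,"dz": 40,"gripper": 1}
    - {"rx": 0,"ry": 0,"rz": 0,"dx": 0,"dy": 0,"dz": 25,"gripper": 1}
    - {"rx": 0,"ry": 0,"rz": 0,"dx": 0,"dy": 0,"dz": 11,"gripper": 1}
    - {"rx": 0,"ry": 0,"rz": 0,"dx": 0,"dy": 0,"dz": 0,"gripper": 1}

```text
clock: 3.88
tcp_pos: [0.4783, -0.0128, 0.1271]
orientation: [-1.811, -2.566, 0.001]
contact_force: [0.0, -0.1, -0.3]
grip_width: 0.0854
gripper_force: 0.0
```

```bash
python3 - <<'E'
from h import *
need([.479,-.0075,.127],20)
f=r.grab_frame("wrist");cv2.imwrite("pics/w3.png",f)
E
```

```text
t 3.88 tcp [ 0.4783 -0.0128  0.1271] yaw(tool y) 19.56 zaxis [-0.0009 -0.0003 -1.    ] j [ 0.4195  0.4005 -0.6249  2.0935  0.3423  0.748  -0.0812] F [ 0.045  -0.0963 -0.2853] w 0.0854
shift [4.7242 2.4555 0.1213] turn [-0.0528  0.0018 -0.4382]
```

View pics/w3.png

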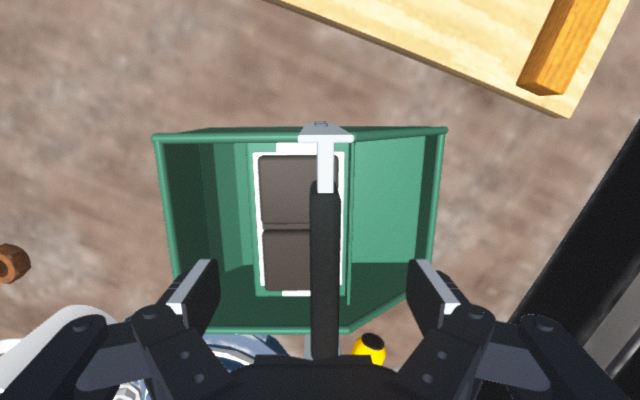

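The bar, at column ~324, is between the open fingers (column ~313). I'll correct by a few mm and close.

Request:
step_arm:
  moves:
    - {"rx": 0,"ry": 0,"rz": -0.4,"dx": 5,"dy": 2.5,"dz": 0,"gripper": 1}
    - {"rx": 0,"ry": 0,"rz": 0,"dx": 0,"dy": 0,"dz": 0,"gripper": -1}
    - {"rx": 0,"ry": 0,"rz": 0,"dx": 0,"dy": 0,"dz": 0,"gripper": -1}
    - {"rx": 0,"ry": 0,"rz": 0,"dx": 0,"dy": 0,"dz": 0,"gripper": -1}
    - {"rx": 0,"ry": 0,"rz": 0,"dx": 0,"dy": 0,"dz": 0,"gripper": -1}
    - {"rx": 0,"ry": 0,"rz": 0,"dx": 0,"dy": 0,"dz": 0,"gripper": -1}
    - {"rx": 0,"ry": 0,"rz": 0,"dx": 0,"dy": 0,"dz": 0,"gripper": -1}
    - {"rx": 0,"ry": 0,"rz": 0,"dx": 0,"dy": 0,"dz": 0,"gripper": -1}
  grip_force: 100

```text
clock: 4.92
tcp_pos: [0.4794, -0.0063, 0.1273]
orientation: [1.801, 2.574, 0.001]
contact_force: [2.7, 1.3, -2.6]
grip_width: 0.0107
gripper_force: 98.1
```

```bash
python3 - <<'E'
from h import *
need([.53,0.08,.35],0)
E
```

```text
t 4.92 tcp [ 0.4794 -0.0063  0.1273] yaw(tool y) 20.03 zaxis [ 0.0006  0.0002 -1.    ] j [ 0.4092  0.4018 -0.6286  2.0919  0.3447  0.7481 -0.088 ] F [ 2.6713  1.3134 -2.5673] w 0.0107
shift [  63.7305   77.2338 -222.6176] turn [ 0.034  -0.0066 20.0339]
```

Request:
step_arm:
  moves:
    - {"rx": 0,"ry": 0,"rz": 0,"dx": 0,"dy": 0,"dz": -8,"gripper": -1}
    - {"rx": 0,"ry": 0,"rz": 0,"dx": 0,"dy": 0,"dz": -15,"gripper": -1}
    - {"rx": 0,"ry": 0,"rz": 0,"dx": 0,"dy": 0,"dz": -22,"gripper": -1}
    - {"rx": 0,"ry": 0,"rz": 0,"dx": 0,"dy": 0,"dz": -25,"gripper": -1}
    - {"rx": 0,"ry": 0,"rz": 0,"dx": 4,"dy": 6,"dz": -25,"gripper": -1}
    - {"rx": 0,"ry": 0,"rz": 0,"dx": 6,"dy": 11,"dz": -25,"gripper": -1}
    - {"rx": 0,"ry": 0,"rz": 0,"dx": 7,"dy": 14,"dz": -25,"gripper": -1}
    - {"rx": 0,"ry": 0,"rz": 0,"dx": 7,"dy": 14,"dz": -25,"gripper": -1}
    - {"rx": 0,"ry": 0,"rz": 0,"dx": 6,"dy": 12,"dz": -25,"gripper": -1}
    - {"rx": 0,"ry": 0,"rz": 3,"dx": 4,"dy": 7,"dz": -22,"gripper": -1}
    - {"rx": 0,"ry": 0,"rz": 5,"dx": 2,"dy": 3,"dz": -12,"gripper": -1}
    - {"rx": 0,"ry": 0,"rz": 5,"dx": 0,"dy": 0,"dz": -4,"gripper": -1}
    - {"rx": 0,"ry": 0,"rz": 5,"dx": 0,"dy": 0,"dz": 0,"gripper": -1}
    - {"rx": 0,"ry": 0,"rz": 2,"dx": 0,"dy": 0,"dz": 0,"gripper": -1}
    - {"rx": 0,"ry": 0,"rz": 0,"dx": 0,"dy": 0,"dz": 0,"gripper": -1}

```text
clock: 6.8
tcp_pos: [0.5294, 0.0503, 0.3604]
orientation: [-2.22, -2.223, 0.001]
contact_force: [0.1, -0.4, -5.2]
grip_width: 0.0108
gripper_force: 97.8
```

```bash
python3 - <<'E'
from h import *
need([.53,0.05,.36],0)
cv2.imwrite("pics/s4.png",r.grab_frame("scene"))
E
```

```text
t 6.80 tcp [0.5294 0.0503 0.3604] yaw(tool y) 0.09 zaxis [-0.0004 -0.0002 -1.    ] j [ 0.3692  0.2157 -0.6785  1.7204  0.1418  1.2557 -0.3405] F [ 0.1217 -0.3893 -5.1551] w 0.0108
shift [-0.2988  0.5723  0.4438] turn [-0.0216  0.0104  0.0949]
```

Request:
step_arm:
  moves:
    - {"rx": -2,"ry": 0,"rz": 0,"dx": 0,"dy": 0,"dz": 0,"gripper": -1}
    - {"rx": -4,"ry": 0,"rz": 0,"dx": 0,"dy": 0,"dz": 0,"gripper": -1}
    - {"rx": -4,"ry": 0,"rz": 0,"dx": 0,"dy": 0,"dz": 0,"gripper": -1}
    - {"rx": -4,"ry": 0,"rz": 0,"dx": 0,"dy": 0,"dz": 0,"gripper": -1}
    - {"rx": -4,"ry": 0,"rz": 0,"dx": 0,"dy": 0,"dz": 0,"gripper": -1}
    - {"rx": -4,"ry": 0,"rz": 0,"dx": 0,"dy": 0,"dz": 0,"gripper": -1}
    - {"rx": -2,"ry": 0,"rz": 0,"dx": 0,"dy": 0,"dz": 0,"gripper": -1}
    - {"rx": 0,"ry": 0,"rz": 0,"dx": 0,"dy": 0,"dz": 0,"gripper": -1}
    - {"rx": 0,"ry": 0,"rz": 0,"dx": 0,"dy": 0,"dz": 0,"gripper": -1}
    - {"rx": 0,"ry": 0,"rz": 0,"dx": 0,"dy": 0,"dz": 0,"gripper": -1}
    - {"rx": 0,"ry": 0,"rz": 0,"dx": 0,"dy": 0,"dz": 0,"gripper": -1}
    - {"rx": 0,"ry": 0,"rz": 0,"dx": 0,"dy": 0,"dz": 0,"gripper": -1}

```text
clock: 8.35
tcp_pos: [0.53, 0.0503, 0.3603]
orientation: [1.99, 1.991, 0.423]
contact_force: [0.1, -0.3, -5.2]
grip_width: 0.0105
gripper_force: 101.7
```

```bash
python3 - <<'E'
from h import *
state()
a=r.grab_frame("wrist");b=r.grab_frame("scene")
b=b[80:280,200:520]
cv2.imwrite("pics/m5.png",np.vstack([a[100:400,100:500],cv2.resize(b,(400,250))]))
E
```

```text
t 8.35 tcp [0.53   0.0503 0.3603] yaw(tool y) 0.03 zaxis [ 0.4065  0.0004 -0.9137] j [ 0.435  -0.0177 -0.6842  1.9989  0.1313  0.7539 -0.3283] F [ 0.1427 -0.3095 -5.2225] w 0.0105
```

View pics/m5.png

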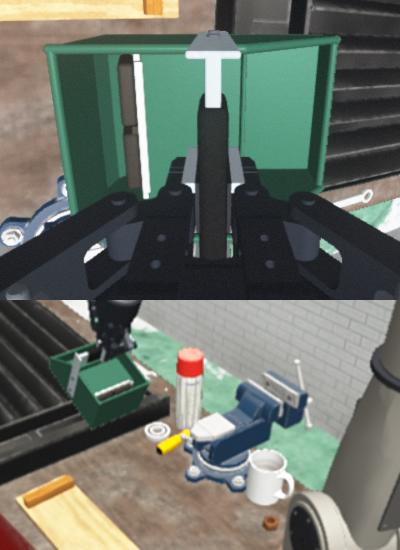

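The pad stands on edge in the pit (wrist crop, columns 120–148), steel side towards the deck. Now I tip it the other way.

Request:
step_arm:
  moves:
    - {"rx": 3,"ry": 0,"rz": 0,"dx": 0,"dy": 0,"dz": 0,"gripper": -1}
    - {"rx": 5,"ry": 0,"rz": 0,"dx": 0,"dy": 0,"dz": 0,"gripper": -1}
    - {"rx": 5,"ry": 0,"rz": 0,"dx": 0,"dy": 0,"dz": 0,"gripper": -1}
    - {"rx": 5,"ry": 0,"rz": 0,"dx": 0,"dy": 0,"dz": 0,"gripper": -1}
    - {"rx": 5,"ry": 0,"rz": 0,"dx": 0,"dy": 0,"dz": 0,"gripper": -1}
    - {"rx": 5,"ry": 0,"rz": 0,"dx": 0,"dy": 0,"dz": 0,"gripper": -1}
    - {"rx": 5,"ry": 0,"rz": 0,"dx": 0,"dy": 0,"dz": 0,"gripper": -1}
    - {"rx": 5,"ry": 0,"rz": 0,"dx": 0,"dy": 0,"dz": 0,"gripper": -1}
    - {"rx": 5,"ry": 0,"rz": 0,"dx": 0,"dy": 0,"dz": 0,"gripper": -1}
    - {"rx": 5,"ry": 0,"rz": 0,"dx": 0,"dy": 0,"dz": 0,"gripper": -1}
    - {"rx": 4,"ry": 0,"rz": 0,"dx": 0,"dy": 0,"dz": 0,"gripper": -1}
    - {"rx": 2,"ry": 0,"rz": 0,"dx": 0,"dy": 0,"dz": 0,"gripper": -1}
    - {"rx": 0,"ry": 0,"rz": 0,"dx": 0,"dy": 0,"dz": 0,"gripper": -1}
    - {"rx": 0,"ry": 0,"rz": 0,"dx": 0,"dy": 0,"dz": 0,"gripper": -1}
    - {"rx": 0,"ry": 0,"rz": 0,"dx": 0,"dy": 0,"dz": 0,"gripper": -1}
    - {"rx": 0,"ry": 0,"rz": 0,"dx": 0,"dy": 0,"dz": 0,"gripper": -1}

```text
clock: 10.45
tcp_pos: [0.5298, 0.0502, 0.3607]
orientation: [-1.927, -1.928, 0.516]
contact_force: [1.4, 0.2, -5.2]
grip_width: 0.0107
gripper_force: 105.3
```

```bash
python3 - <<'E'
from h import *
state()
a=r.grab_frame("wrist");b=r.grab_frame("scene")
b=b[80:280,200:520]
cv2.imwrite("pics/m6.png",np.vstack([a[100:400,100:500],cv2.resize(b,(400,250))]))
E
```

```text
t 10.45 tcp [0.5298 0.0502 0.3607] yaw(tool y) 0.02 zaxis [-0.4991 -0.0004 -0.8665] j [ 0.2603  0.5202 -0.6434  1.4167  0.1135  1.7914 -0.3959] F [ 1.4275  0.1649 -5.2115] w 0.0107
```

View pics/m6.png

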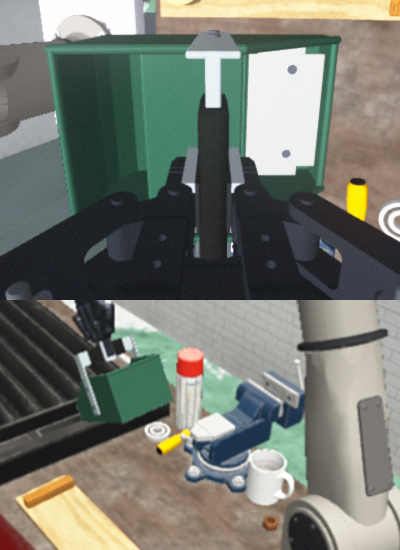

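The white steel back is up in the bay, in the wrist crop at columns 247–325, resting against the low wall. I level the tray and carry it over the board.

Request:
step_arm:
  moves:
    - {"rx": -2,"ry": 0,"rz": 0,"dx": 0,"dy": 0,"dz": 0,"gripper": -1}
    - {"rx": -4,"ry": 0,"rz": 0,"dx": 0,"dy": 0,"dz": 0,"gripper": -1}
    - {"rx": -5,"ry": 0,"rz": 0,"dx": 0,"dy": 0,"dz": 0,"gripper": -1}
    - {"rx": -5,"ry": 0,"rz": 0,"dx": 0,"dy": 0,"dz": 0,"gripper": -1}
    - {"rx": -5,"ry": 0,"rz": 0,"dx": 0,"dy": 0,"dz": 0,"gripper": -1}
    - {"rx": -5,"ry": 0,"rz": 0,"dx": 0,"dy": 0,"dz": 0,"gripper": -1}
    - {"rx": -3,"ry": 0,"rz": 0,"dx": 0,"dy": 0,"dz": 0,"gripper": -1}
    - {"rx": -1,"ry": 0,"rz": 0,"dx": 5,"dy": -3,"dz": 5,"gripper": -1}
    - {"rx": 0,"ry": 0,"rz": 0,"dx": 12,"dy": -6,"dz": 12,"gripper": -1}
    - {"rx": 0,"ry": 0,"rz": 0,"dx": 20,"dy": -9,"dz": 20,"gripper": -1}
    - {"rx": 0,"ry": 0,"rz": 0,"dx": 25,"dy": -12,"dz": 22,"gripper": -1}
    - {"rx": 0,"ry": 0,"rz": 0,"dx": 25,"dy": -12,"dz": 22,"gripper": -1}
    - {"rx": 0,"ry": 0,"rz": 0,"dx": 20,"dy": -9,"dz": 20,"gripper": -1}
    - {"rx": 0,"ry": 0,"rz": 0,"dx": 12,"dy": -6,"dz": 14,"gripper": -1}
    - {"rx": 0,"ry": 0,"rz": 0,"dx": 5,"dy": -3,"dz": 10,"gripper": -1}
    - {"rx": 0,"ry": 0,"rz": 0,"dx": 0,"dy": 0,"dz": 0,"gripper": -1}
    - {"rx": 0,"ry": 0,"rz": 0,"dx": 0,"dy": 0,"dz": 0,"gripper": -1}

```text
clock: 12.68
tcp_pos: [0.4703, 0.1739, 0.2356]
orientation: [2.222, 2.221, 0.001]
contact_force: [-0.3, 0.3, -5.2]
grip_width: 0.0103
gripper_force: 105.2
```

```bash
python3 - <<'E'
from h import *
need([.47,0.174,.16],0)
E
```

```text
t 12.68 tcp [0.4703 0.1739 0.2356] yaw(tool y) -0.02 zaxis [ 0.0004  0.     -1.    ] j [ 0.1584  0.2956 -0.7487  1.9434  0.2395  0.9916 -0.7014] F [-0.2828  0.3338 -5.2309] w 0.0103
shift [ 0.1177 -0.312  75.6465] turn [ 0.0251 -0.0013 -0.0232]
```

Request:
step_arm:
  moves:
    - {"rx": 0,"ry": 0,"rz": 0,"dx": 0,"dy": 0,"dz": 10,"gripper": -1}
    - {"rx": 0,"ry": 0,"rz": 0,"dx": 0,"dy": 0,"dz": 20,"gripper": -1}
    - {"rx": 0,"ry": 0,"rz": 0,"dx": 0,"dy": 0,"dz": 20,"gripper": -1}
    - {"rx": 0,"ry": 0,"rz": 0,"dx": 0,"dy": 0,"dz": 15,"gripper": -1}
    - {"rx": 0,"ry": 0,"rz": 0,"dx": 0,"dy": 0,"dz": 8,"gripper": -1}
    - {"rx": 0,"ry": 0,"rz": 0,"dx": 0,"dy": 0,"dz": 3,"gripper": -1}
    - {"rx": 0,"ry": 0,"rz": 0,"dx": 0,"dy": 0,"dz": 0,"gripper": -1}

```text
clock: 13.55
tcp_pos: [0.47, 0.1744, 0.1596]
orientation: [2.221, 2.222, 0.001]
contact_force: [0.3, 0.3, -5.1]
grip_width: 0.0109
gripper_force: 105.2
```

```bash
python3 - <<'E'
from h import *
state()
c=lambda a:cv2.resize(a,None,fx=3,fy=3,interpolation=cv2.INTER_CUBIC)
a=r.grab_frame("top");b=r.grab_frame("scene")
cv2.imwrite("pics/top7.png",a);cv2.imwrite("pics/scene7.png",b)
cv2.imwrite("pics/m7.png",np.hstack([c(a[140:270,200:300]),c(b[195:325,200:340])]))
E
```

```text
t 13.55 tcp [0.47   0.1744 0.1596] yaw(tool y) 0.03 zaxis [ 0.0005  0.0002 -1.    ] j [ 0.1019  0.3984 -0.7038  2.0168  0.3428  0.8436 -0.7943] F [ 0.2825  0.3458 -5.0868] w 0.0109
```

View pics/m7.png

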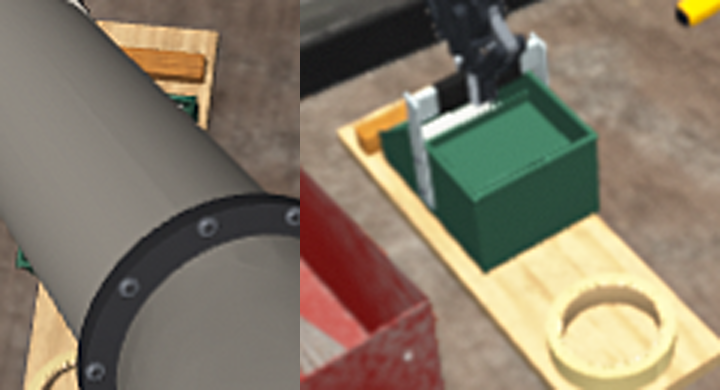

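The scene shows the tray square over the board, near wall rim at (487,195)–(598,133) in the crop. I check its lateral position against the board edges.

```bash
python3 - <<'E'
from h import *
S=lambda u,v,z:cast("scene",((u-300)/3+199.67,v/3+194.67),z)
f=.1596-.1273
for n,p in(("hiL",S(487,195,f+.09)),("hiR",S(598,133,f+.09)),("footL",S(487,271,f)),("footR",S(598,212,f)),("barL",S(413,95,f+.137)),("barR",S(541,38,f+.137)),
("bd farL",S(339,131,.018)),("bd nearR",S(718,350,.018)),("stopL top",S(363,130,.042)),("stopL foot",S(367,153,.018))):print(n,p)
b=cv2.imread("pics/top7.png");T=lambda u,v,z:cast("top",(u/3+199.67,v/3+139.67),z)
print("lowR rim",T(196,98,f+.032),"stop footR",T(205,82,.018),"bdR",T(217,30,.018),T(208,130,.018))
E
```

```text
hiL [0.3874 0.2193 0.1223]
hiR [0.3909 0.114  0.1223]
footL [0.3941 0.2239 0.0323]
footR [0.3919 0.1169 0.0323]
barL [0.471  0.229  0.1693]
barR [0.4675 0.1137 0.1693]
bd farL [0.6255 0.237  0.018 ]
bd nearR [0.2298 0.1201 0.018 ]
stopL top [0.5891 0.2285 0.042 ]
stopL foot [0.5852 0.2304 0.018 ]
lowR rim [0.5509 0.1165 0.0643] stop footR [0.5792 0.1175 0.018 ] bdR [0.6283 0.1129 0.018 ] [0.5359 0.1095 0.018 ]
```

Request:
step_arm:
  moves:
    - {"rx": 0,"ry": 0,"rz": 0,"dx": 1,"dy": 3,"dz": 4,"gripper": -1}
    - {"rx": 0,"ry": 0,"rz": 0,"dx": 0,"dy": 4,"dz": 4,"gripper": -1}
    - {"rx": 0,"ry": 0,"rz": 0,"dx": 0,"dy": 5,"dz": 3,"gripper": -1}
    - {"rx": 0,"ry": 0,"rz": 0,"dx": 0,"dy": 5,"dz": 1,"gripper": -1}
    - {"rx": 0,"ry": 0,"rz": 0,"dx": 0,"dy": 3,"dz": 0,"gripper": -1}
    - {"rx": 0,"ry": 0,"rz": 0,"dx": 0,"dy": 2,"dz": 0,"gripper": -1}
    - {"rx": 0,"ry": 0,"rz": 0,"dx": 0,"dy": 1,"dz": 0,"gripper": -1}
    - {"rx": 0,"ry": 0,"rz": 0,"dx": 0,"dy": 0,"dz": 0,"gripper": -1}

```text
clock: 14.65
tcp_pos: [0.4927, 0.1753, 0.1474]
orientation: [2.221, 2.222, 0.0]
contact_force: [0.3, 0.1, -5.7]
grip_width: 0.01
gripper_force: 105.2
```

Request:
step_arm:
  moves:
    - {"rx": 0,"ry": 0,"rz": 0,"dx": 0,"dy": 1,"dz": 0,"gripper": -1}
    - {"rx": 0,"ry": 0,"rz": 0,"dx": 0,"dy": 1,"dz": 0,"gripper": -1}
    - {"rx": 0,"ry": 0,"rz": 0,"dx": 0,"dy": 0,"dz": 0,"gripper": -1}

```text
clock: 15.02
tcp_pos: [0.4948, 0.1753, 0.1474]
orientation: [2.221, 2.222, 0.0]
contact_force: [-0.2, 0.2, -5.7]
grip_width: 0.0105
gripper_force: 105.2
```

Request:
step_arm:
  moves:
    - {"rx": 0,"ry": 0,"rz": 0,"dx": 0,"dy": 1,"dz": 0,"gripper": -1}
    - {"rx": 0,"ry": 0,"rz": 0,"dx": 0,"dy": 0.7,"dz": 0,"gripper": -1}
    - {"rx": 0,"ry": 0,"rz": 0,"dx": 0,"dy": 0,"dz": 0,"gripper": -1}

```text
clock: 15.4
tcp_pos: [0.4959, 0.1753, 0.1472]
orientation: [-2.22, -2.222, 0.001]
contact_force: [-2.1, 0.6, -4.9]
grip_width: 0.0102
gripper_force: 105.2
```

Request:
step_arm:
  moves:
    - {"rx": 0,"ry": 0,"rz": 0,"dx": 0,"dy": 1,"dz": 0,"gripper": -1}
    - {"rx": 0,"ry": 0,"rz": 0,"dx": 0,"dy": 0,"dz": 0,"gripper": -1}

```text
clock: 15.65
tcp_pos: [0.4964, 0.1752, 0.147]
orientation: [-2.22, -2.222, 0.003]
contact_force: [-5.0, 1.2, -3.9]
grip_width: 0.0108
gripper_force: 105.5
```

Request:
step_arm:
  moves:
    - {"rx": 0,"ry": 0,"rz": 0,"dx": 0,"dy": 1,"dz": 0,"gripper": -1}
    - {"rx": 0,"ry": 0,"rz": 0,"dx": 0,"dy": 0,"dz": 0,"gripper": -1}

```text
clock: 15.9
tcp_pos: [0.4966, 0.1752, 0.1469]
orientation: [-2.219, -2.221, 0.005]
contact_force: [-7.1, -0.3, -2.7]
grip_width: 0.0101
gripper_force: 105.4
```

Request:
step_arm:
  moves:
    - {"rx": 0,"ry": 0,"rz": 0,"dx": 0,"dy": 1,"dz": 0,"gripper": -1}
    - {"rx": 0,"ry": 0,"rz": 0,"dx": 0,"dy": 0,"dz": 0,"gripper": -1}

```text
clock: 16.15
tcp_pos: [0.497, 0.1752, 0.1467]
orientation: [-2.219, -2.221, 0.007]
contact_force: [-8.5, -0.1, -2.0]
grip_width: 0.0103
gripper_force: 105.6
```

Contact at TCP x≈0.4955. I ease off the push and lower gently.

Request:
step_arm:
  moves:
    - {"rx": 0,"ry": 0,"rz": 0,"dx": 0,"dy": -1.5,"dz": 0,"gripper": -1}
    - {"rx": 0,"ry": 0,"rz": 0,"dx": 0,"dy": -1,"dz": 0,"gripper": -1}
    - {"rx": 0,"ry": 0,"rz": 0,"dx": 0,"dy": 0,"dz": 0.7,"gripper": -1}
    - {"rx": 0,"ry": 0,"rz": 0,"dx": 0,"dy": 0,"dz": 0.7,"gripper": -1}
    - {"rx": 0,"ry": 0,"rz": 0,"dx": 0,"dy": 0,"dz": 0.7,"gripper": -1}
    - {"rx": 0,"ry": 0,"rz": 0,"dx": 0,"dy": 0,"dz": 0.4,"gripper": -1}
    - {"rx": 0,"ry": 0,"rz": 0,"dx": 0,"dy": 0,"dz": 0,"gripper": -1}

```text
clock: 17.02
tcp_pos: [0.4962, 0.1752, 0.1453]
orientation: [-2.221, -2.222, 0.003]
contact_force: [-8.3, -1.8, 1.9]
grip_width: 0.0106
gripper_force: 106.3
```

```bash
python3 - <<'E'
from h import *
state()
E
```

```text
t 17.02 tcp [0.4962 0.1752 0.1453] yaw(tool y) 0.03 zaxis [-0.0012 -0.0011 -1.    ] j [ 0.0859  0.4554 -0.6771  1.9715  0.3782  0.8437 -0.7977] F [-8.2509 -1.7801  1.8975] w 0.0106
```

Request:
step_arm:
  moves:
    - {"rx": 0,"ry": 0,"rz": 0,"dx": 0,"dy": 0,"dz": 0,"gripper": -1}
    - {"rx": 0,"ry": 0,"rz": 0,"dx": 0,"dy": 0,"dz": 0,"gripper": -1}
    - {"rx": 0,"ry": 0,"rz": 0,"dx": 0,"dy": 0,"dz": 0,"gripper": -0.5}
    - {"rx": 0,"ry": 0,"rz": 0,"dx": 0,"dy": 0,"dz": 0,"gripper": 0}
    - {"rx": 0,"ry": 0,"rz": 0,"dx": 0,"dy": 0,"dz": 0,"gripper": 0}
    - {"rx": 0,"ry": 0,"rz": 0,"dx": 0,"dy": 0,"dz": 0,"gripper": 0}
  grip_force: 20

```text
clock: 17.77
tcp_pos: [0.4975, 0.1754, 0.1451]
orientation: [2.221, 2.222, 0.002]
contact_force: [-0.4, -0.6, -0.1]
grip_width: 0.0427
gripper_force: 0.0
```

Request:
step_arm:
  moves:
    - {"rx": 0,"ry": 0,"rz": 0,"dx": 0,"dy": 0,"dz": -10,"gripper": 0}
    - {"rx": 0,"ry": 0,"rz": 0,"dx": 0,"dy": 0,"dz": -20,"gripper": 0}
    - {"rx": 0,"ry": 0,"rz": 0,"dx": 0,"dy": 0,"dz": -40,"gripper": 0}
    - {"rx": 0,"ry": 0,"rz": 0,"dx": 0,"dy": 0,"dz": -50,"gripper": 0}
    - {"rx": 0,"ry": 0,"rz": 0,"dx": 0,"dy": 0,"dz": -50,"gripper": 0}
    - {"rx": 0,"ry": 0,"rz": 0,"dx": 0,"dy": 0,"dz": -30,"gripper": 0}
    - {"rx": 0,"ry": 0,"rz": 0,"dx": 0,"dy": 0,"dz": 0,"gripper": 0}
    - {"rx": 0,"ry": 0,"rz": 0,"dx": 0,"dy": 0,"dz": 0,"gripper": 0}

```text
clock: 18.77
tcp_pos: [0.4965, 0.1751, 0.3449]
orientation: [2.221, 2.222, -0.0]
contact_force: [-0.1, 0.6, -0.2]
grip_width: 0.0426
gripper_force: 0.0
```

```bash
python3 - <<'E'
from h import *
state()
a=r.grab_frame("wrist");cv2.imwrite("pics/w8.png",a)
for p,z in(((0,0),0),):pass
E
```

```text
t 18.77 tcp [0.4965 0.1751 0.3449] yaw(tool y) 0.04 zaxis [ 0.     -0.0004 -1.    ] j [ 0.1968  0.2321 -0.766   1.7508  0.1706  1.227  -0.613 ] F [-0.0585  0.5963 -0.1762] w 0.0426
```

View pics/w8.png

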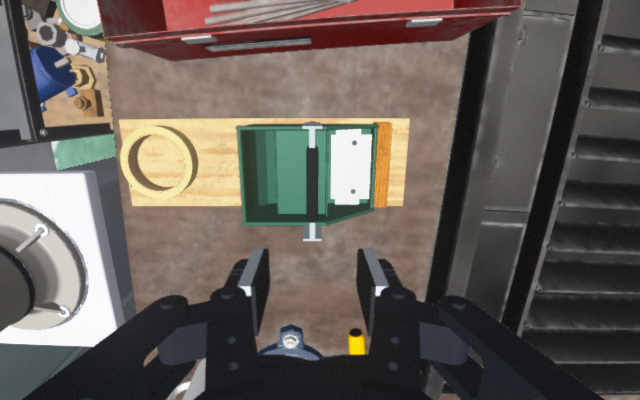

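The tray's low wall, (378,124)–(374,209), sits flush against the stop, with the white steel back up in the bay. A last numeric check of lateral centring follows.

```bash
python3 - <<'E'
from h import *
W=lambda u,v,z:cast("wrist",(u,v),z)
print("low rim",W(378,124,.05),W(374,209,.05),"hi rim",W(238,127,.108),W(243,224,.108),"board",W(400,118,.018),W(402,207,.018),"stop",W(391,123,.042),W(388,207,.042))
print("brackets",W(312,123,.155),W(312,240,.155))
E
```

```text
low rim [0.5781 0.2292 0.05  ] [0.5791 0.1166 0.05  ] hi rim [0.4141 0.2283 0.108 ] [0.4128 0.1158 0.108 ] board [0.614 0.236 0.018] [0.6266 0.1097 0.018 ] stop [0.5965 0.2302 0.042 ] [0.6   0.117 0.042]
brackets [0.495  0.2342 0.155 ] [0.495  0.1153 0.155 ]
```

```bash
python3 -c "
from bench import r
print(r.hand_in())"
```

```text
the job is handed in; nothing more can be done
None
```

The pad is turned over and lies steel back up in the bay; the tray is released, square against the stop and centred to about 1 mm, and I handed the job in at about 19 s (no verdict was returned).

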